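# Unpack the bench pile

## Task

Take the pile on the bench apart from the top down, one thing at a time, and set each straight down on its own place: the marker lengthways across both cradles of the pen rest, the petri dish flat in the middle of the scale's round pan, the slide box in the middle of the dark mat with its long side along the mat's, and the tube rack upright and lengthways inside the metal tray. Leave the timer and the small beaker where they stand.

Things in the scene. Friction and masses are not known exactly. Their poses are not given: they have to be found in the camera images.
- marker_mid (a point): Slim six-sided blue marker pen, 125 mm long, 12 mm wide, 11 mm high, lying flat on top of the pile (on the petri dish). The point is its centre, half-way up; y runs along its length, z up.
- dish_mid (a point): Closed clear round petri dish, 58 mm across, 15 mm high, second from the top of the pile, on the slide box. The point is its centre, half-way up; z up.
- slide_box_mid (a point): Closed grey plastic slide box, 95 mm long (its x), 60 mm wide (its y), 30 mm high (z up), third from the top; it lies crosswise on the tube rack. The lid does not open. The point is its centre, half-way up.
- rack_mid (a point): Empty pale blue-grey tube rack, 110 mm long (its y), 38 mm wide (its x), 38 mm high (z up), at the bottom of the pile, standing on the bench; its ends stick out under the slide box. Its top is a grid of square holes, its long sides are open at mid-height. The point is its centre, half-way up. It is gripped across its 38 mm width. (A tall white instrument, 350 mm high, stands at the left of the work and beyond it; the arm must swing clear of it.)
- pen_rest: Low grey plastic pen rest, fixed to the bench: a base plate 90 mm long (its y) and 46 mm wide (its x), 4 mm thick, with two upright cradles 8 mm thick at y = +34 and -34 mm. Each cradle is a flat seat 22 mm above the bench and 27 mm wide between two horns that rise 8 mm more. Between the cradles is a gap 60 mm long for the fingers. Origin at the centre of its underside, on the bench; z up.
- scale_pan (a point): Centre of the top of the round steel pan (82 mm across, 34 mm above the bench, flat, no rim, does not give) of a small white bench scale, 116 mm by 92 mm, fixed to the bench; z up.
- mat: Flat dark rubber mat, 122 mm long (its x), 86 mm wide (its y), 3 mm thick, fixed to the bench. Origin at the centre of its underside, on the bench; z up.
- tray: Shallow rectangular metal tray, 136 mm long (its y) and 66 mm wide (its x) outside, 128 mm by 58 mm inside; floor 4 mm thick, rim 9 mm above the bench; fixed to the bench. Origin at the centre of its underside, on the bench; z up.
- timer_mid (a point): Bystander: flat square cream timer with three buttons, 62 mm square, 20 mm high, standing loose on the bench. The point is its centre, half-way up.
- small_beaker_mid (a point): Bystander: small clear glass beaker, 46 mm across, 57 mm high, standing loose on the bench. The point is its centre, half-way up.
There are look-alikes about, which are no part of the job. Of the things that look like the part that bears dish_mid, the middle-sized one is meant.

How it is judged (in metres and radians):
On the way, in this order (a step that is already met when the one before it is completed fails the run):
1. the marker lies on the pen rest (horizontal distance between marker_mid and pen_rest below 0.012 m and z of marker_mid in the frame of pen_rest between 0.0235 and 0.0315 m and angle between the y axis of marker_mid and the y axis of pen_rest, either way round below 0.2 rad), for 0.2 s.
2. then the petri dish stands on the scale's pan (horizontal distance between dish_mid and scale_pan below 0.015 m and z of dish_mid in the frame of scale_pan between 0.004 and 0.0115 m and angle between dish_mid's own z axis and vertical below 0.1 rad), for 0.2 s.
3. then the slide box lies on the mat (horizontal distance between slide_box_mid and mat below 0.015 m and z of slide_box_mid in the frame of mat between 0.014 and 0.022 m and angle between the x axis of slide_box_mid and the x axis of mat, either way round below 0.2 rad and angle between slide_box_mid's own z axis and vertical below 0.1 rad), for 0.2 s.
4. then the tube rack stands in the tray (horizontal distance between rack_mid and tray below 0.015 m and z of rack_mid in the frame of tray between 0.019 and 0.0265 m and angle between the y axis of rack_mid and the y axis of tray, either way round below 0.2 rad and angle between rack_mid's own z axis and vertical below 0.06 rad), for 0.2 s.
At the end, for the whole second after the job is handed in: All at rest: marker in both cradles (centre within 12 mm, 0.2 rad of the rest's length), dish flat on the pan (15 mm), slide box flat on the mat (15 mm, 0.2 rad of its length), rack upright on the tray floor (15 mm, 0.2 rad of its length) (all of step 1 and all of step 2 and all of step 3 and all of step 4 and linear speed of each of marker, dish, slide_box, rack below 0.02 m/s); the robot touches nothing.
It fails at once if the timer is pushed more than 20 mm (distance of timer_mid from where it was at the start of the episode above 0.02 m).
It fails at once if the small beaker is pushed more than 20 mm or knocked over (distance of small_beaker_mid from where it was at the start of the episode above 0.02 m).
It fails at once if the petri dish is tipped up (angle between dish_mid's own z axis and vertical above 0.7 rad).
It also fails if it takes over 115 s, if anything falls off the work surface, if the arm or the gripper's body presses on something with over 40 N, if the wrist force passes 120 N, or if a joint passes its speed limit or range.

## Robot

A 6-joint arm with a two-finger parallel gripper is mounted at the origin on a cart in front of the work surface, level with it; the furniture and walls round the work are solid. World frame = base frame: x ahead of the robot, y to its left, z up, the work surface at z = 0. Lengths are in mm, angles in rad, forces in N, time in s.
With the tool pointing down it reaches from about 350 to 775 mm from the base axis. Payload 7.3 kg.
Tool frame: the origin (TCP) lies midway between the tips of the shut fingers; the grasp point (between the pads) lies 19 mm behind it; z points along the fingers, y is the line along which they close (so a half turn about z gives the same grasp; the last joint's range is limited). The gripper opens to 92 mm and grips with 3 to 60 N. Pads are 19 mm wide; open, the fingers measure 130 mm over their backs; the gripper's body (75 mm by 190 mm) begins 47 mm behind the grasp point.
Start: joints at [-1.384, 0.342, 1.524, -0, 1.275, -0.146], TCP at [171.535, -496.206, 226.741] pointing down, gripper open.
Joint ranges: [-2.53, 2.53], [-0.77, 2.02], [0.04, 2.7], [-1, 4.14], [0.28, 2.66], [-3.11, 3.11]. Speed limits (rad/s): [2.57, 2.57, 3.14, 3.14, 3.14, 3.14].

## Interface

Orientations are given as [roll, pitch, yaw] about the fixed x, y, z axes, in that order (R = Rz(yaw) Ry(pitch) Rx(roll)).
In Python, from plant import bot gives the robot as it stands.
- The arm moves only by the tool jog_arm, never from a script. Its arguments are lists of equal length, an entry for each row: "dp": the shift along the tool's x, y, z in m, a list of three; "twist": the turn about the tool's z in degrees. A call has 1 to 10 rows; each row shifts and turns the commanded pose from where the row before left it, along the tool's axes as they then stand; what a row does not reach is not made up. A row lasts 1/8 s, in which the tool goes at most 62.5 mm and 10.7 degrees, less where a joint would pass 70% of its speed; a pose out of reach is approached as far as the arm can. A call is refused whole if a number of a shift passes 0.0625 or a number of a turn 10.7, either way. A call with a gripper value outside its range is refused whole. "jaw" is the finger opening in m, from 0 to 0.0918, set as the call begins (left out, the last holds). The fingers move at their own pace and stop on an object; the grip force is fixed at half the most. Time passes only in rows, so rows that do not move let the fingers close. It gives the time, the measured TCP pose, the force, the opening and the grip force at its end, in the units of the state.
- bot.get_obs(): the state, without advancing time (a new reading comes with each control period).
- bot.capture(name): name is "side" or "top"; returns the picture (384x512x3 uint8, blue, green, red); there is no depth.
- bot.camera_params(name): a dict with "fx", "fy", "cx", "cy" (pixels), "R" (3x3) and "t" (3): a world point X has camera coordinates R X + t. Camera axes: x right, y down, z forward; pixel columns grow to the right and rows downward; lengths in mm; the calibration is good to about 2 mm. A picture is of the moment at which its call begins. camera_params takes no time and is no camera call.
- bot.close_job(): hands the job in; it is judged then, once.
Trained networks look in the newest picture that a camera, given by its name, has taken for a name from the list of things; names that differ only in an ending like _2 or _b are one class to them, and where a whole thing is asked for, a point or a joint stands for the part that bears it (a point fixed in the world has none). Each returns a list of dicts, best first, with "confidence" (0 to 1); they miss things now and then, are a little off and sometimes report something else, mostly with a low value. They report only what shows in the picture. A call takes as long as a camera call. They do not tell look-alikes from the thing itself.
- bot.find_in(camera, label): "bbox" ([centre column, centre row, width, height] in pixels, round what is visible of it).
- bot.masks_of(camera, label): "pixels" (384x512 bool, what is visible of it) and "bbox" ([centre column, centre row, width, height] in pixels, round what is visible of it).
The state is a dict: "time": time; "joint_positions": joint angles; "dq": joint speeds; "tau": joint torques, N m; "tool_pos": TCP position; "tcp_rot": TCP orientation; "contact_force": force on the tool from outside, world axes, zero at the start; "moment": the same for the moment, N m; "grip_width": finger opening in mm; "finger_force": force on a finger pad.
Only numpy, scipy, OpenCV 4.12 (cv2) and the standard library are available. Lean on these libraries where they do the work, as an engineer would, in place of code of your own. Each camera call takes 0.05 s, during which the arm holds its last target. There are 200 camera calls.

## Working session

There is one attempt and no reset: what is moved stays moved. The work goes in short steps, Python scripts to look and compute and a tool call to move; the robot and the scene stay as the last step left them, time stands still between calls to the robot, and variables do not carry over. Pictures are saved under pics/ and viewed, at most 15 in all, crops included, and the job is handed in when it is done.

Besides the shell and the picture viewer there is one more tool, called by a JSON object that holds its "name" and its "arguments". jog_arm: Moves the arm, as the interface text tells. Its arguments: {"type":"object","properties":{"dp":{"type":"array"},"twist":{"type":"array"},"jaw":{"type":"number"}},"required":["dp","twist"]}

```bash
mkdir -p pics; ls
python3 - <<'E'
from plant import bot
import cv2,numpy as np
for n in("side","top"):
    im=bot.capture(n); cv2.imwrite(f"pics/{n}0.png",im)
    p=bot.camera_params(n); R=np.array(p["R"]);t=np.array(p["t"])
    print(n,p["fx"],p["cx"],p["cy"],R.round(3).tolist(),(-R.T@t).round())
print(bot.get_obs())
E
```

```text
pics
side 446.22783677453754 258.61229789865087 191.411745751216 [[0.946, -0.323, 0.009], [-0.183, -0.556, -0.811], [0.267, 0.765, -0.585]] [   94. -1263.   790.]
top 393.07615818702584 256.5507011065134 193.1614023000318 [[0.026, -0.999, -0.032], [-0.993, -0.022, -0.114], [0.114, 0.035, -0.993]] [ 329. -357.  993.]
{'time': 0.1, 'joint_positions': array([-1.38401892e+00,  3.42677262e-01,  1.52488484e+00,  8.39391504e-06,
        1.27541312e+00, -1.46000648e-01]), 'dq': array([ 1.05708387e-03, -1.42858404e-03, -3.02140057e-03,  1.02919040e-03,
        1.68151237e-03,  8.72112476e-05]), 'tau': array([ 1.58597657e-03, -4.32004666e+01, -2.44694102e+01,  7.19038839e-02,
        5.26355475e-02, -3.66833603e-05]), 'tool_pos': array([ 171.45918594, -495.8421281 ,  226.11468701]), 'tcp_rot': array([-3.14022596e+00, -2.09081257e-04,  3.32775463e-01]), 'contact_force': array([ 0.61165757, -0.16420394, -1.1339358 ]), 'moment': array([ 0.00967667, -0.00767426, -0.03119397]), 'finger_force': 0.0, 'grip_width': 91.65576014413722}
```

View pics/top0.png

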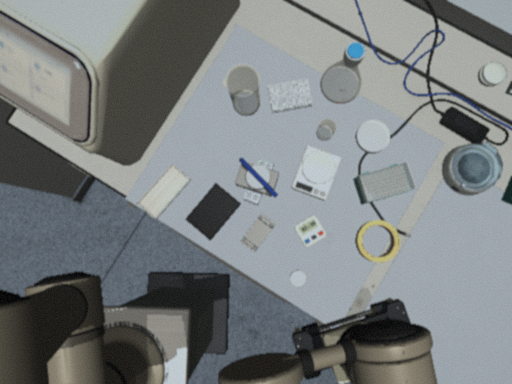

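View pics/side0.png

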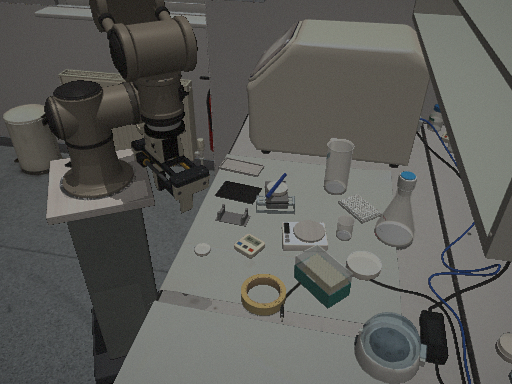

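Top view: pile around (258,178), scale (317,172), mat (213,211), tray (163,190), pen rest (258,232), timer (311,231), small beaker (326,130). Dish look-alikes are at (298,278) and (373,136).

```bash
cat > h.py <<'E'
from plant import bot
import cv2,numpy as np
def plane(cam,uv,z):
    p=bot.camera_params(cam);R=np.array(p["R"]);t=np.array(p["t"]);c=-R.T@t
    uv=np.atleast_2d(uv).astype(float)
    d=np.c_[(uv[:,0]-p["cx"])/p["fx"],(uv[:,1]-p["cy"])/p["fy"],np.ones(len(uv))]@R
    return (c+d*((z-c[2])/d[:,2])[:,None])[:,:2]
def proj(cam,X):
    p=bot.camera_params(cam);q=np.array(p["R"])@np.array(X,float)+np.array(p["t"])
    return np.array([p["fx"]*q[0]/q[2]+p["cx"],p["fy"]*q[1]/q[2]+p["cy"]])
def rect(cam,m,z):
    P=plane(cam,np.argwhere(m)[:,::-1],z).astype(np.float32)
    (c,s,a)=cv2.minAreaRect(P)
    if s[0]<s[1]: s=s[::-1];a+=90
    return np.round(c,1),np.round(s,1),round((a+90)%180-90,1),P.mean(0).round(1)   # a: world angle of long side, deg
def look(cam,label,z,n=3):
    for d in bot.masks_of(cam,label)[:n]:
        print(cam,label,round(d["confidence"],2),"px",np.round(d["bbox"]),*rect(cam,d["pixels"],z))
E
python3 - <<'E'
from h import *
bot.capture("top")
for l,z in [("marker_mid",92),("dish_mid",83),("slide_box_mid",68),("rack_mid",38),("pen_rest",15),("scale_pan",34),("mat",3),("tray",7),("timer_mid",20),("small_beaker_mid",30)]:
    look("top",l,z)
im=bot.capture("top"); c=im[110:290,130:370]
cv2.imwrite("pics/c1.png",cv2.resize(c,(800,600),interpolation=cv2.INTER_CUBIC))
E
```

```text
top marker_mid 0.54 px [258. 180.  39.  39.] [ 470.  -326.6] [119.1  11.5] 46.1 [ 466.7 -329.6]
top dish_mid 0.82 px [372. 136.  37.  31.] [ 573.7 -593.6] [79.6 76.9] -0.1 [ 573.8 -593.7]
top dish_mid 0.72 px [296. 280.  16.  14.] [ 240.9 -422.7] [34.1 33.4] -88.3 [ 241. -423.]
top dish_mid 0.61 px [258. 177.  26.  30.] [ 471.8 -326. ] [58.2 51.8] -43.2 [ 472.1 -326.3]
top slide_box_mid 0.95 px [260. 183.  47.  26.] [ 470.  -323.4] [96.1 65. ] 73.5 [ 463.7 -322.6]
top slide_box_mid 0.16 px [258. 179.  35.  44.] [ 464.6 -328. ] [110.6  38.7] -19.8 [ 459.9 -325.9]
top rack_mid 0.59 px [259. 181.  36.  47.] [ 467.9 -326.5] [112.1  40.6] -20.5 [ 453.1 -321. ]
top rack_mid 0.19 px [258. 178.  23.  28.] [ 480.1 -324.4] [59.4 56.2] -43.4 [ 480.  -324.7]
top pen_rest 0.56 px [258. 231.  35.  39.] [ 342.9 -327.2] [89.5 45.6] -35.6 [ 342.9 -327.4]
top scale_pan 0.79 px [316. 174.  48.  55.] [ 493.4 -466.2] [117.8  91.7] -20.0 [ 493.4 -466.8]
top mat 0.57 px [213. 213.  55.  55.] [ 393.8 -211.9] [121.3  85.7] -38.1 [ 393.7 -211.5]
top tray 0.58 px [165. 190.  49.  58.] [442. -84.] [136.1  70.7] -40.5 [441.7 -84.1]
top timer_mid 0.85 px [314. 232.  30.  31.] [ 349.8 -455.3] [63.3 61.5] -59.0 [ 350.1 -455.3]
top small_beaker_mid 0.64 px [327. 130.  23.  20.] [ 603.3 -492.1] [56.1 43.5] -25.5 [ 604.2 -492.6]
```

View pics/c1.png

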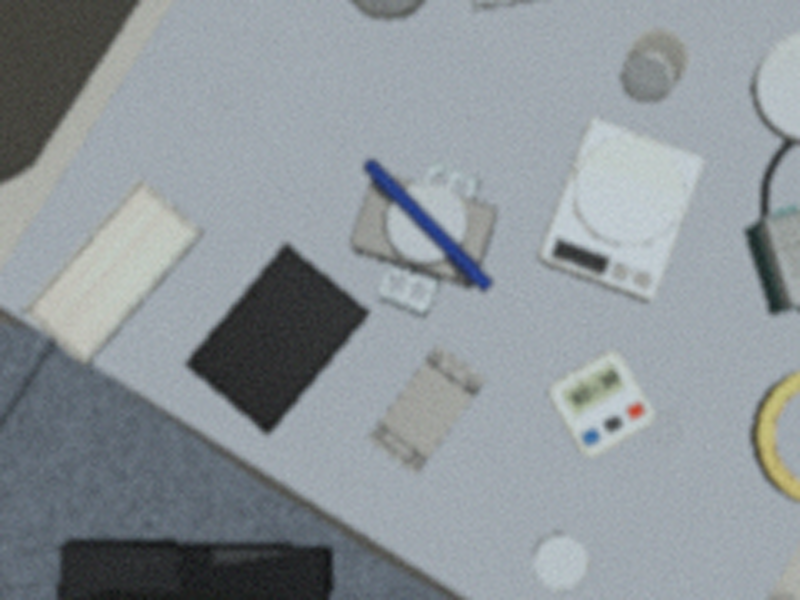

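The crop confirms the networks: marker end points at (370,165) and (488,285), pan circle at about (630,190) in the crop (pixel 319,167). Next I measure the pan circle and check against the side camera.

Run:
```python
from h import *
im=bot.capture("top"); bot.capture("side")
for l,z in [("marker_mid",89),("pen_rest",15),("mat",3),("tray",7)]: look("side",l,z,2)
# marker by colour
for cam in("top","side"):
    I=bot.capture(cam).astype(int); m=((I[...,0]-I[...,2])>50)
    n,lab,st,ce=cv2.connectedComponentsWithStats(m.astype(np.uint8))
    for i in range(1,n):
        if st[i,4]>60: print(cam,st[i],rect(cam,lab==i,92 if cam=="top" else 89))
print("pan",plane("top",[[319,167]],34),"instr",plane("top",[[133,163],[90,200]],0))
g=cv2.resize(im[140:205,285:350],None,fx=6,fy=6,interpolation=cv2.INTER_CUBIC)
g=cv2.GaussianBlur(cv2.cvtColor(g,cv2.COLOR_BGR2GRAY),(9,9),0)
for c in cv2.HoughCircles(g,cv2.HOUGH_GRADIENT_ALT,1.5,50,param1=40,param2=.5,minRadius=70,maxRadius=120)[0][:3] if True else []:
    print(c, plane("top",[[c[0]/6+285-.4,c[1]/6+140-.4]],34))
```

```text
side marker_mid 0.5 px [278. 187.  21.  24.] [ 470.8 -332.3] [128.1  15.3] 45.4 [ 468.3 -334.3]
side pen_rest 0.57 px [234. 215.  32.  19.] [ 344.5 -334.8] [92.1 68.6] -37.5 [ 340.6 -340.9]
side mat 0.91 px [239. 194.  44.  26.] [ 393.2 -215.7] [122.3  86.4] -38.9 [ 393.  -216.6]
side tray 0.72 px [240. 167.  43.  16.] [440.5 -90.7] [134.2  75.3] -41.2 [440.8 -91.2]
top [347  43  17  15 210] (array([ 782. , -551.4]), array([38. , 35.2]), -89.5, array([ 782.1, -552.3], dtype=float32))
top [240 159  37  38 183] (array([ 470. , -326.6]), array([119.1,   8.2]), 46.0, array([ 469.3, -328.1], dtype=float32))
side [401 171  15   9  92] (array([ 843.2, -403.4]), array([39.5, 38. ]), 3.3, array([ 842.9, -403.5], dtype=float32))
side [442 223  32  44  63] (array([ 787.9, -678.7]), array([187. ,  23.2]), 32.9, array([ 779.7, -683.4], dtype=float32))
side [429 273  49 111 231] (array([ 633.9, -849.1]), array([275.8,  92.8]), 47.1, array([ 643.2, -854.5], dtype=float32))
pan [[ 507.42692797 -475.1766438 ]] instr [[514.52594262   0.8640375 ]
 [415.63833674 106.72506041]]Traceback (most recent call last):
  File "<stdin>", line 13, in <module>
TypeError: 'NoneType' object is not subscriptable
```

```bash
cat > plan.py <<'E'
import sys
from h import *
# plan.py x y z yawdeg nrows : rows in tool axes from measured pose
x,y,z,w,n=map(float,sys.argv[1:6]);n=int(n)
o=bot.get_obs();p=np.array(o["tool_pos"]);y0=np.degrees(o["tcp_rot"][2])
d=(np.array([x,y,z])-p)/n; dw=((w-y0+180)%360-180)/n
print("t",o["time"],"pos",p.round(1),"yaw",round(y0,2),"rot",np.round(o["tcp_rot"],3),"grip",round(o["grip_width"],1))
rows=[]
for i in range(n):
    a=np.radians(y0+dw*i);c,s=np.cos(a),np.sin(a)
    rows.append([round(v/1000,4) for v in (c*d[0]+s*d[1], s*d[0]-c*d[1], -d[2])])
print(rows,"twist",[round(-dw,2)]*n)
E
python3 plan.py 470 -329 150 46 10
```

```text
t 1.1 pos [ 171.5 -496.2  226.8] yaw 19.07 rot [3.141 0.    0.333] grip 91.5
[[np.float64(0.0337), np.float64(-0.0061), np.float64(0.0077)], [np.float64(0.0339), np.float64(-0.0045), np.float64(0.0077)], [np.float64(0.0341), np.float64(-0.0029), np.float64(0.0077)], [np.float64(0.0342), np.float64(-0.0013), np.float64(0.0077)], [np.float64(0.0342), np.float64(0.0003), np.float64(0.0077)], [np.float64(0.0342), np.float64(0.002), np.float64(0.0077)], [np.float64(0.034), np.float64(0.0036), np.float64(0.0077)], [np.float64(0.0338), np.float64(0.0052), np.float64(0.0077)], [np.float64(0.0335), np.float64(0.0067), np.float64(0.0077)], [np.float64(0.0332), np.float64(0.0083), np.float64(0.0077)]] twist [np.float64(-2.69), np.float64(-2.69), np.float64(-2.69), np.float64(-2.69), np.float64(-2.69), np.float64(-2.69), np.float64(-2.69), np.float64(-2.69), np.float64(-2.69), np.float64(-2.69)]
```

{"name": "jog_arm", "arguments": {"dp": [[0.0337,-0.0061,0.0077],[0.0339,-0.0045,0.0077],[0.0341,-0.0029,0.0077],[0.0342,-0.0013,0.0077],[0.0342,0.0003,0.0077],[0.0342,0.002,0.0077],[0.034,0.0036,0.0077],[0.0338,0.0052,0.0077],[0.0335,0.0067,0.0077],[0.0332,0.0083,0.0077]], "twist": [-2.7,-2.7,-2.7,-2.7,-2.7,-2.7,-2.7,-2.7,-2.7,-2.7], "jaw": 0.045}}

```text
time: 2.35
tool_pos: [470.9, -328.2, 149.5]
tcp_rot: [3.141, 0.0, 0.806]
contact_force: [0.4, -1.0, 0.9]
grip_width: 45.0
finger_force: 0.0
```

```bash
sed -i 's/round(v\/1000,4)/float(round(v\/1000,4))/; s/round(-dw,2)/float(round(-dw,2))/' plan.py
python3 plan.py 470 -329 86 46 5
python3 - <<'E'
from h import *
c=bot.capture("side")[120:270,190:390]
cv2.imwrite("pics/s1.png",cv2.resize(c,(800,600),interpolation=cv2.INTER_CUBIC))
E
```

```text
t 2.35 pos [ 470.9 -328.2  149.5] yaw 46.16 rot [3.141 0.    0.806] grip 45.0
[[-0.0002, -0.0, 0.0127], [-0.0002, -0.0, 0.0127], [-0.0002, -0.0, 0.0127], [-0.0002, -0.0, 0.0127], [-0.0002, -0.0, 0.0127]] twist [0.03, 0.03, 0.03, 0.03, 0.03]
```

View pics/s1.png

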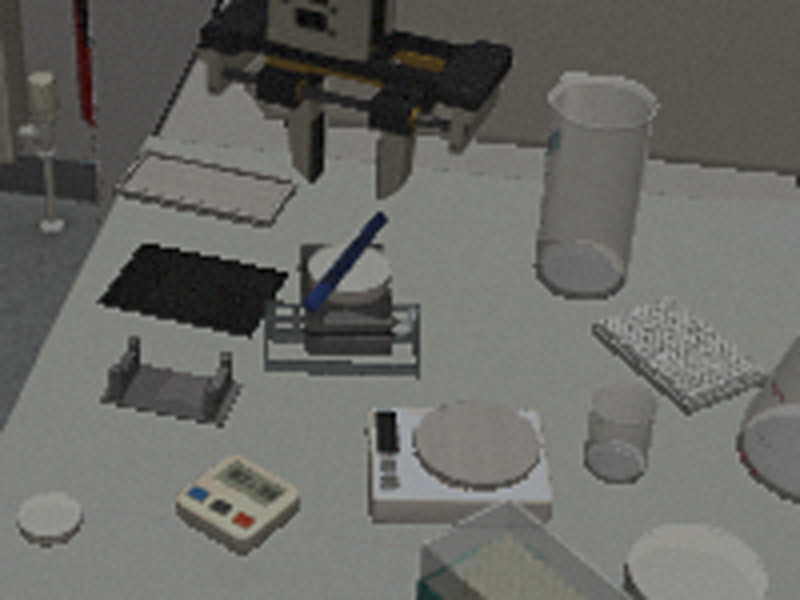

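The open gripper hangs straight over the marker, with the pile below it at (350,300) of the crop. The pan centre in the side view is at about (478,445) in the crop.

{"name": "jog_arm", "arguments": {"dp": [[-0.0002,0,0.016],[-0.0002,0,0.016],[-0.0002,0,0.016],[0,0,0.01],[0,0,0.0055],[0,0,0]], "twist": [0,0,0,0,0,0]}}

```text
time: 3.15
tool_pos: [469.3, -329.3, 86.0]
tcp_rot: [-3.141, 0.0, 0.804]
contact_force: [-0.4, 0.1, -0.7]
grip_width: 44.7
finger_force: 0.0
```

{"name": "jog_arm", "arguments": {"dp": [[0,0,0],[0,0,0],[0,0,0],[0,0,0],[0,0,0],[0,0,0],[0,0,0]], "twist": [0,0,0,0,0,0,0], "jaw": 0.0}}

```text
time: 4.03
tool_pos: [469.5, -329.3, 86.4]
tcp_rot: [3.141, 0.0, 0.804]
contact_force: [0.3, 0.7, 2.0]
grip_width: 10.3
finger_force: 30.0
```

{"name": "jog_arm", "arguments": {"dp": [[0,0,-0.005],[0,0,-0.015],[0,0,-0.02],[0,0,-0.02],[0,0,0]], "twist": [0,0,0,0,0]}}

```text
time: 4.65
tool_pos: [470.4, -330.0, 148.5]
tcp_rot: [3.137, -0.0, 0.804]
contact_force: [-0.5, -0.7, -0.2]
grip_width: 9.8
finger_force: 30.0
```

```bash
python3 plan.py 343 -329 146 -36.5 10
python3 - <<'E'
from h import *
c=bot.capture("side")[120:270,190:390]
cv2.imwrite("pics/s2.png",cv2.resize(c,(800,600),interpolation=cv2.INTER_CUBIC))
print("pan side",plane("side",[[309.5,231]],34))
E
```

```text
t 4.65 pos [ 470.4 -330.   148.5] yaw 46.07 rot [ 3.137 -0.     0.804] grip 9.8
[[-0.0088, -0.0092, 0.0003], [-0.01, -0.0079, 0.0003], [-0.011, -0.0064, 0.0003], [-0.0118, -0.0047, 0.0003], [-0.0124, -0.003, 0.0003], [-0.0127, -0.0012, 0.0003], [-0.0127, 0.0007, 0.0003], [-0.0125, 0.0025, 0.0003], [-0.012, 0.0043, 0.0003], [-0.0113, 0.0059, 0.0003]] twist [8.26, 8.26, 8.26, 8.26, 8.26, 8.26, 8.26, 8.26, 8.26, 8.26]
pan side [[ 507.43888378 -480.74603253]]
```

View pics/s2.png

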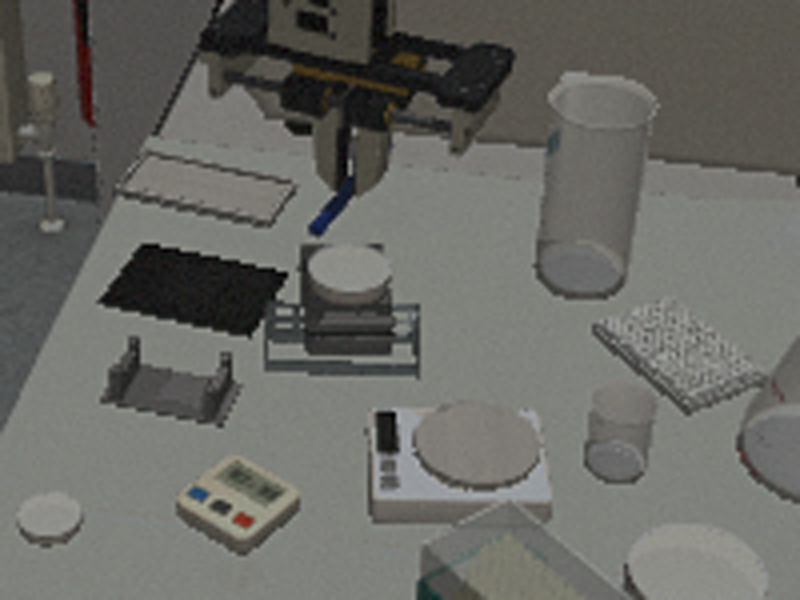

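The marker hangs in the fingers, with its near end at (317,230) of the crop. The pile is undisturbed and the dish clear.

{"name": "jog_arm", "arguments": {"dp": [[-0.0088,-0.0092,0.0003],[-0.01,-0.0079,0.0003],[-0.011,-0.0064,0.0003],[-0.0118,-0.0047,0.0003],[-0.0124,-0.003,0.0003],[-0.0127,-0.0012,0.0003],[-0.0127,0.0007,0.0003],[-0.0125,0.0025,0.0003],[-0.012,0.0043,0.0003],[-0.0113,0.0059,0.0003]], "twist": [8.3,8.3,8.3,8.3,8.3,8.3,8.3,8.3,8.3,8.3]}}

```text
time: 5.95
tool_pos: [341.3, -327.2, 142.4]
tcp_rot: [-3.141, 0.002, -0.649]
contact_force: [-0.3, 0.0, -0.6]
grip_width: 10.0
finger_force: 30.0
```

{"name": "jog_arm", "arguments": {"dp": [[0,0,0.025],[0,0,0.03],[0,0,0.025],[0,0,0.005],[0,0,0]], "twist": [0,0,0,0,0]}}

```text
time: 6.58
tool_pos: [342.0, -327.7, 58.2]
tcp_rot: [-3.141, 0.001, -0.645]
contact_force: [-0.1, -0.2, 0.8]
grip_width: 10.2
finger_force: 30.0
```

```bash
python3 plan.py 343 -329.5 28 -36.5 4
python3 - <<'E'
from h import *
c=bot.capture("side")[170:245,190:290]
cv2.imwrite("pics/s3.png",cv2.resize(c,(800,600),interpolation=cv2.INTER_CUBIC))
E
```

```text
t 6.575 pos [ 342.  -327.7   58.2] yaw -36.93 rot [-3.141e+00  1.000e-03 -6.450e-01] grip 10.2
[[0.0005, 0.0002, 0.0075], [0.0005, 0.0002, 0.0075], [0.0005, 0.0002, 0.0075], [0.0005, 0.0002, 0.0075]] twist [-0.11, -0.11, -0.11, -0.11]
```

View pics/s3.png

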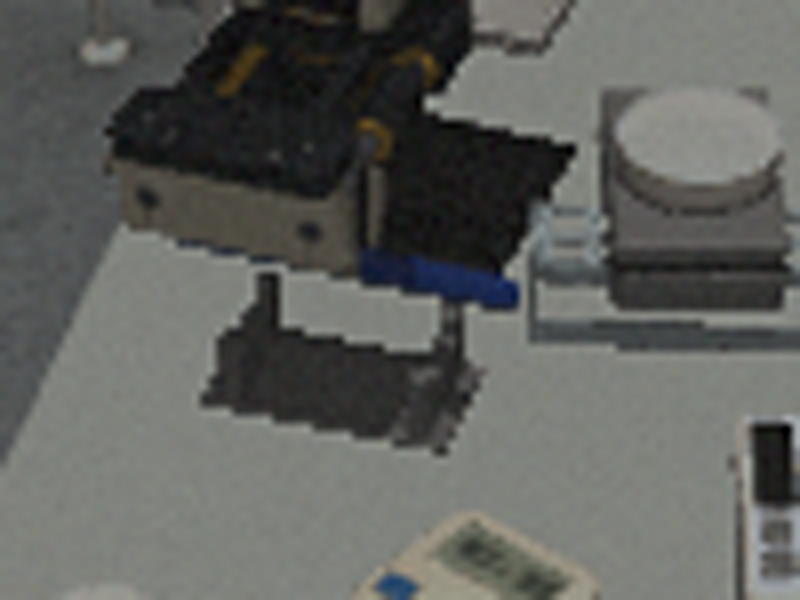

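The marker lies along the rest. Its right end is at (518,292) of the crop, the left end peeps out at (185,245), and the rest's cradles are at (240,330) and (450,350) below.

Run:
```python
from h import *
print(plane("side",[[254.75,206.5],[190+182/8,170+243/8]],61), "expected 391.9 -365.3 / 292 -290")
```

```text
[[ 394.8062889  -371.75621049]
 [ 295.28217553 -310.47536637]] expected 391.9 -365.3 / 292 -290
```

{"name": "jog_arm", "arguments": {"dp": [[0.0007,0.0002,0.012],[0.0007,0.0002,0.012],[0,0,0.005],[0,0,0.0025],[0,0,0]], "twist": [0,0,0,0,0]}}

```text
time: 7.25
tool_pos: [342.7, -328.6, 27.0]
tcp_rot: [-3.141, 0.001, -0.644]
contact_force: [-1.2, 1.9, 4.1]
grip_width: 10.2
finger_force: 30.0
```

{"name": "jog_arm", "arguments": {"dp": [[-0.001,0,0.001],[-0.001,0,0.001],[0,0,0]], "twist": [0,0,0]}}

```text
time: 7.62
tool_pos: [342.7, -328.6, 26.6]
tcp_rot: [3.141, -0.004, -0.645]
contact_force: [1.2, 3.9, 17.1]
grip_width: 10.0
finger_force: 30.0
```

{"name": "jog_arm", "arguments": {"dp": [[0,0,0],[0,0,0],[0,0,0],[0,0,0],[0,0,0]], "twist": [0,0,0,0,0], "jaw": 0.035}}

```text
time: 8.25
tool_pos: [341.3, -327.7, 24.6]
tcp_rot: [-3.142, 0.0, -0.645]
contact_force: [-0.9, 1.1, -0.7]
grip_width: 35.1
finger_force: 0.0
```

{"name": "jog_arm", "arguments": {"dp": [[0,0,-0.01],[0,0,-0.03],[0,0,-0.04],[0,0,-0.04],[0,0,0]], "twist": [0,0,0,0,0]}}

```text
time: 8.88
tool_pos: [342.6, -329.2, 148.2]
tcp_rot: [3.14, -0.007, -0.645]
contact_force: [-0.3, 1.1, -0.9]
grip_width: 35.2
finger_force: 0.0
```

```bash
python3 - <<'E'
from h import *
bot.capture("side");bot.capture("top")
look("side","pen_rest",15,1);look("side","marker_mid",27,1);look("side","dish_mid",83)
look("top","marker_mid",30,1);look("top","pen_rest",15,1);look("top","dish_mid",83)
E
python3 plan.py 472 -329 147 73.5 10
```

```text
side pen_rest 0.86 px [231. 215.  31.  19.] [ 344.7 -331.8] [90.5 72.1] -37.6 [ 336.2 -344. ]
side dish_mid 0.7 px [366. 265.  36.  30.] [ 546.4 -672. ] [91.2 74.3] 58.7 [ 546.8 -672.6]
side dish_mid 0.54 px [277. 190.  21.  16.] [ 468.7 -343. ] [66.2 49.7] 70.2 [ 469.1 -340.8]
side dish_mid 0.47 px [203. 249.  15.   9.] [ 220.6 -511.1] [40.6 32.1] 76.3 [ 220.8 -511.2]
top pen_rest 0.69 px [268. 164.  16.  10.] [ 518.7 -346.2] [36.6 12.4] 54.8 [ 517.  -347.8]
top dish_mid 0.87 px [371. 136.  33.  30.] [ 573.7 -591.4] [82.  79.4] -89.1 [ 573.7 -592.8]
top dish_mid 0.73 px [260. 178.  23.  26.] [ 476.5 -330.7] [57.7 44.8] 38.8 [ 475.4 -330.4]
top dish_mid 0.63 px [298. 281.  17.  18.] [ 241.4 -422.1] [36.3 32. ] 46.6 [ 241.2 -422.4]
t 9.275 pos [ 341.1 -327.3  143.9] yaw -36.93 rot [-3.141e+00  2.000e-03 -6.450e-01] grip 35.3
[[0.0106, -0.0077, -0.0003], [0.0118, -0.0056, -0.0003], [0.0127, -0.0032, -0.0003], [0.0131, -0.0007, -0.0003], [0.013, 0.0018, -0.0003], [0.0124, 0.0043, -0.0003], [0.0113, 0.0066, -0.0003], [0.0099, 0.0086, -0.0003], [0.008, 0.0103, -0.0003], [0.0059, 0.0117, -0.0003]] twist [-11.04, -11.04, -11.04, -11.04, -11.04, -11.04, -11.04, -11.04, -11.04, -11.04]
```

```bash
python3 plan.py 472 -329 147 33 8
```

```text
t 9.275 pos [ 341.1 -327.3  143.9] yaw -36.93 rot [-3.141e+00  2.000e-03 -6.450e-01] grip 35.3
[[0.0132, -0.0097, -0.0004], [0.0145, -0.0075, -0.0004], [0.0155, -0.0053, -0.0004], [0.0161, -0.0028, -0.0004], [0.0164, -0.0004, -0.0004], [0.0162, 0.0021, -0.0004], [0.0157, 0.0046, -0.0004], [0.0148, 0.0069, -0.0004]] twist [-8.74, -8.74, -8.74, -8.74, -8.74, -8.74, -8.74, -8.74]
```

{"name": "jog_arm", "arguments": {"dp": [[0.0132,-0.0097,-0.0004],[0.0145,-0.0075,-0.0004],[0.0155,-0.0053,-0.0004],[0.0161,-0.0028,-0.0004],[0.0164,-0.0004,-0.0004],[0.0162,0.0021,-0.0004],[0.0157,0.0046,-0.0004],[0.0148,0.0069,-0.0004],[0,0,0]], "twist": [-8.7,-8.7,-8.7,-8.7,-8.7,-8.7,-8.7,-8.7,0], "jaw": 0.0918}}

```text
time: 10.4
tool_pos: [472.7, -329.4, 147.1]
tcp_rot: [-3.141, 0.0, 0.57]
contact_force: [-0.5, 0.7, -0.3]
grip_width: 91.8
finger_force: 0.0
```

```bash
python3 - <<'E'
from h import *
bot.capture("side")
look("side","marker_mid",27,2);look("side","pen_rest",15,1);look("side","dish_mid",83)
c=bot.capture("side")[120:270,190:390]
cv2.imwrite("pics/s4.png",cv2.resize(c,(800,600),interpolation=cv2.INTER_CUBIC))
E
python3 plan.py 471 -330 70 33 5
```

```text
side marker_mid 0.7 px [233. 212.  40.   8.] [ 347.7 -332.3] [112.9  14.4] -38.3 [ 350.9 -336.1]
side pen_rest 0.65 px [233. 217.  33.  21.] [ 343.4 -331.8] [95.7 76.8] -35.5 [ 335.1 -342.4]
side dish_mid 0.88 px [365. 266.  40.  29.] [ 547.4 -672.3] [92.8 76.5] 58.6 [ 548.2 -672.6]
side dish_mid 0.73 px [202. 248.  17.  14.] [ 220.5 -511.2] [39.9 37.6] 71.7 [ 220.7 -511.3]
side dish_mid 0.67 px [276. 189.  20.  14.] [ 469.5 -340.8] [71.2 55.3] 70.3 [ 469.  -339.4]
t 10.65 pos [ 471.6 -329.6  147.8] yaw 32.55 rot [-3.141  0.     0.568] grip 91.9
[[-0.0001, 0.0, 0.0156], [-0.0001, 0.0, 0.0156], [-0.0001, 0.0, 0.0156], [-0.0001, 0.0, 0.0156], [-0.0001, 0.0, 0.0156]] twist [-0.09, -0.09, -0.09, -0.09, -0.09]
```

View pics/s4.png

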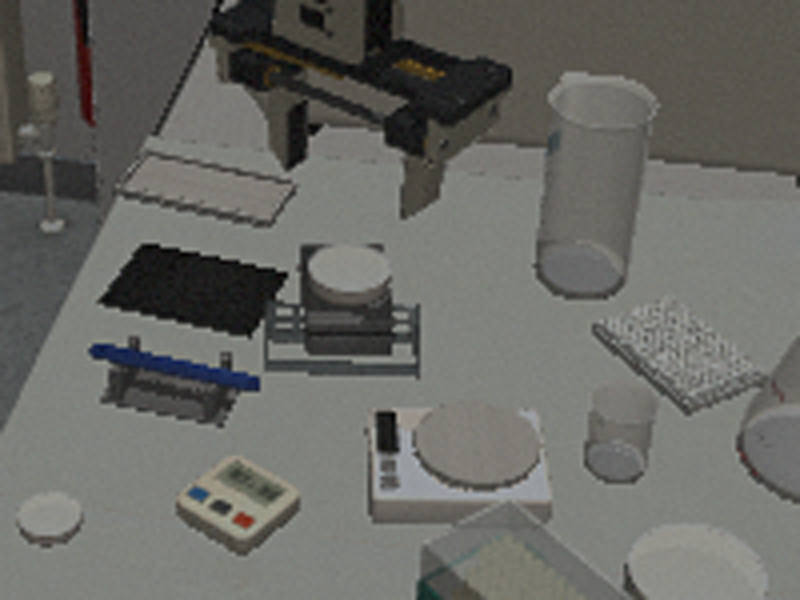

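The marker spans both cradles, ends at (90,350) and (260,384), about centred. Dish undisturbed at (348,272).

{"name": "jog_arm", "arguments": {"dp": [[0,0,0.02],[0,0,0.02],[0,0,0.02],[0,0,0.012],[0,0,0.0055],[0,0,0]], "twist": [0,0,0,0,0,0]}}

```text
time: 11.4
tool_pos: [472.2, -329.7, 70.5]
tcp_rot: [3.141, 0.0, 0.57]
contact_force: [-0.6, 0.1, 0.1]
grip_width: 91.6
finger_force: 0.0
```

{"name": "jog_arm", "arguments": {"dp": [[0,0,0],[0,0,0],[0,0,0],[0,0,0],[0,0,0],[0,0,0],[0,0,0]], "twist": [0,0,0,0,0,0,0], "jaw": 0.0}}

```text
time: 12.28
tool_pos: [472.3, -329.6, 70.6]
tcp_rot: [3.141, -0.0, 0.57]
contact_force: [-0.5, 1.1, 2.1]
grip_width: 57.4
finger_force: 30.0
```

{"name": "jog_arm", "arguments": {"dp": [[0,0,-0.005],[0,0,-0.015],[0,0,-0.02],[0,0,-0.02],[0,0,0]], "twist": [0,0,0,0,0]}}

```text
time: 12.9
tool_pos: [473.2, -330.5, 132.7]
tcp_rot: [3.137, -0.001, 0.57]
contact_force: [-0.4, 0.2, -0.9]
grip_width: 57.1
finger_force: 30.0
```

```bash
python3 plan.py 507 -478 131 33 5;  python3 - <<'E'
from h import *
bot.capture("side");look("side","dish_mid",140);look("side","slide_box_mid",68,1)
E
```

```text
t 12.9 pos [ 473.2 -330.5  132.7] yaw 32.67 rot [ 3.137e+00 -1.000e-03  5.700e-01] grip 57.1
[[-0.0102, 0.0285, 0.0003], [-0.0103, 0.0285, 0.0003], [-0.0103, 0.0285, 0.0003], [-0.0103, 0.0285, 0.0003], [-0.0104, 0.0284, 0.0003]] twist [-0.07, -0.07, -0.07, -0.07, -0.07]
side dish_mid 0.9 px [365. 266.  37.  31.] [ 512.1 -717.4] [78.8 74.9] -82.9 [ 510.9 -718.1]
side dish_mid 0.74 px [203. 251.  16.  14.] [ 209.5 -571.5] [36.6 32.1] 71.7 [ 209.6 -571.7]
side dish_mid 0.7 px [277. 168.  15.  16.] [ 469.  -333.1] [64.5 40.7] 70.1 [ 468.4 -333.2]
side slide_box_mid 0.38 px [346. 228.  22.  27.] [ 579.4 -530.5] [99.8 41.1] 57.9 [ 578.5 -530.4]
```

{"name": "jog_arm", "arguments": {"dp": [[-0.0102,0.0285,0],[-0.0103,0.0285,0],[-0.0103,0.0285,0],[-0.0103,0.0285,0],[-0.0104,0.0284,0],[0,0,0]], "twist": [0,0,0,0,0,0]}}

```text
time: 13.8
tool_pos: [505.1, -478.7, 128.5]
tcp_rot: [-3.14, 0.001, 0.568]
contact_force: [-0.1, 0.2, -0.8]
grip_width: 57.2
finger_force: 30.0
```

{"name": "jog_arm", "arguments": {"dp": [[0,0,0.025],[0,0,0.03],[0,0,0.02],[0,0,0.01],[0,0,0]], "twist": [0,0,0,0,0]}}

```text
time: 14.42
tool_pos: [505.5, -476.5, 44.7]
tcp_rot: [-3.14, 0.0, 0.57]
contact_force: [0.2, -0.0, 0.4]
grip_width: 56.9
finger_force: 30.0
```

```bash
python3 plan.py 507 -478 37 33 3;  python3 - <<'E'
from h import *
c=bot.capture("side")[195:270,265:365]
cv2.imwrite("pics/s5.png",cv2.resize(c,(800,600),interpolation=cv2.INTER_CUBIC))
E
```

```text
t 14.425 pos [ 505.5 -476.5   44.7] yaw 32.69 rot [-3.14  0.    0.57] grip 56.9
[[0.0002, 0.0007, 0.0026], [0.0002, 0.0007, 0.0026], [0.0002, 0.0007, 0.0026]] twist [-0.1, -0.1, -0.1]
```

View pics/s5.png

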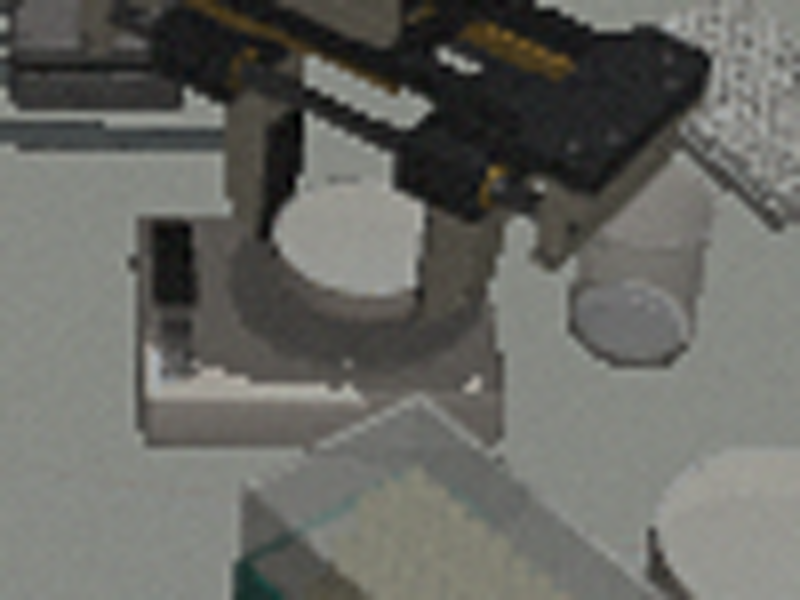

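The dish hovers with its centre at (352,240); carried down 23 mm that falls at about (352,288), against the pan centre (356,290). Good.

{"name": "jog_arm", "arguments": {"dp": [[0,0,0.004],[0,0,0.003],[0,0,0.001],[0,0,0]], "twist": [0,0,0,0]}}

```text
time: 14.98
tool_pos: [505.8, -477.4, 38.1]
tcp_rot: [3.141, -0.0, 0.57]
contact_force: [-1.4, 1.5, 4.2]
grip_width: 57.1
finger_force: 30.0
```

{"name": "jog_arm", "arguments": {"dp": [[0,0,0],[0,0,0],[0,0,0],[0,0,0]], "twist": [0,0,0,0], "jaw": 0.072}}

```text
time: 15.48
tool_pos: [505.7, -477.3, 37.2]
tcp_rot: [-3.141, 0.0, 0.57]
contact_force: [0.5, 0.4, 0.5]
grip_width: 71.7
finger_force: 0.0
```

{"name": "jog_arm", "arguments": {"dp": [[0,0,-0.01],[0,0,-0.03],[0,0,-0.04],[0,0,-0.04],[0,0,0]], "twist": [0,0,0,0,0]}}

```text
time: 16.1
tool_pos: [507.2, -478.9, 162.8]
tcp_rot: [3.133, -0.001, 0.57]
contact_force: [0.9, 1.0, 0.5]
grip_width: 72.0
finger_force: 0.0
```

```bash
python3 - <<'E'
from h import *
bot.capture("side");bot.capture("top")
for c in("top","side"):
  look(c,"dish_mid",49);look(c,"slide_box_mid",68,2);look(c,"rack_mid",38,2)
c=bot.capture("side")[120:270,190:390]
cv2.imwrite("pics/s6.png",cv2.resize(c,(800,600),interpolation=cv2.INTER_CUBIC))
E
python3 plan.py 470 -328 147 73.5 6
```

```text
top dish_mid 0.7 px [296. 280.  15.  14.] [ 238.2 -424.5] [34.4 33.2] 46.6 [ 237.9 -424.4]
top slide_box_mid 0.47 px [312. 232.  33.  30.] [ 349.9 -450.6] [59.6 58.4] 29.2 [ 349.8 -451.1]
top rack_mid 0.48 px [312. 232.  31.  31.] [ 349.3 -454.5] [61.3 60.6] 31.3 [ 349.4 -454.2]
side dish_mid 0.78 px [365. 268.  36.  30.] [ 568.8 -646.1] [93.1 80.7] 62.1 [ 569.2 -645.7]
side dish_mid 0.64 px [308. 227.  19.  18.] [ 505.6 -485.6] [62.9 51.2] 66.8 [ 505.2 -485.4]
side dish_mid 0.56 px [203. 252.  18.  13.] [ 226.4 -476.5] [45.7 38.3] 76.2 [ 226.5 -476.5]
side slide_box_mid 0.77 px [279. 194.  26.  26.] [ 465.9 -345.5] [127.1  63.8] 73.9 [ 464.4 -347.6]
side rack_mid 0.8 px [276. 205.  39.  22.] [ 460.2 -352.3] [107.5  83.9] -21.0 [ 452.4 -356.8]
side rack_mid 0.72 px [233. 215.  31.  20.] [ 336.4 -360.1] [86.1 69.5] -34.6 [ 328.6 -371.1]
t 16.55 pos [ 505.5 -477.1  156.5] yaw 32.67 rot [-3.14  0.    0.57] grip 72.0
[[0.0084, -0.0241, 0.0016], [0.0112, -0.0229, 0.0016], [0.0139, -0.0215, 0.0016], [0.0163, -0.0197, 0.0016], [0.0185, -0.0176, 0.0016], [0.0205, -0.0153, 0.0016]] twist [-6.81, -6.81, -6.81, -6.81, -6.81, -6.81]
```

View pics/s6.png

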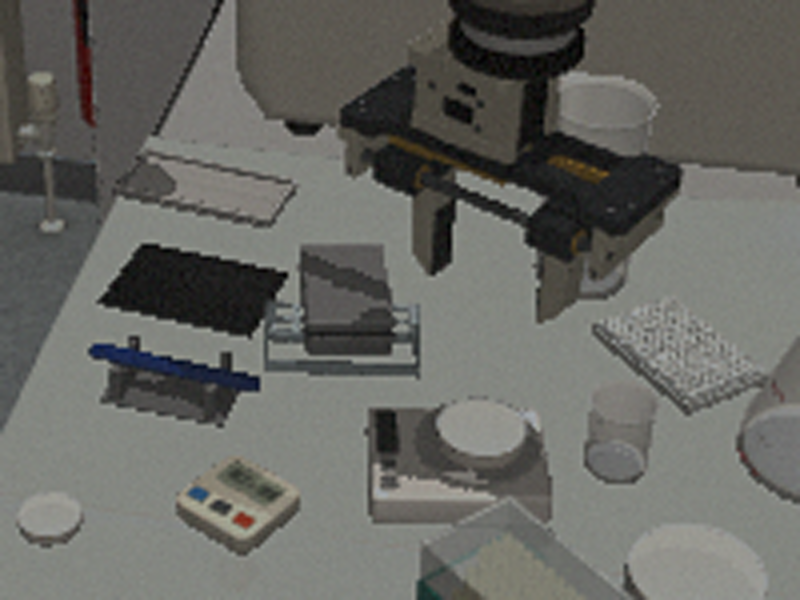

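The dish sits on the pan at (482,430) of the crop. The slide box's top face runs from (302,243) to (393,322), its centre at (345,282).

Run:
```python
from h import *
Q=np.array([[302,243],[383,243],[393,320],[303,318]])/4+[190,120]
P=plane("side",Q,68);print(P.round(1),P.mean(0),np.degrees(np.arctan2(*(P[0]-P[3])[::-1])),np.degrees(np.arctan2(*(P[1]-P[2])[::-1])),np.degrees(np.arctan2(*(P[3]-P[2])[::-1])))
```

```text
[[ 459.1 -276. ]
 [ 514.2 -294.1]
 [ 486.7 -381.4]
 [ 429.8 -360.4]] [ 472.45527944 -327.98614573] 70.84692450915496 72.52027219567478 159.67477283573223
```

{"name": "jog_arm", "arguments": {"dp": [[0.0084,-0.0241,0],[0.0112,-0.0229,0.0016],[0.0139,-0.0215,0.0016],[0.0163,-0.0197,0.0016],[0.0185,-0.0176,0.0016],[0.0205,-0.0153,0.0016],[0,0,0]], "twist": [-6.8,-6.8,-6.8,-6.8,-6.8,-6.8,0], "jaw": 0.0918}}

```text
time: 17.42
tool_pos: [469.9, -326.8, 149.4]
tcp_rot: [-3.141, -0.0, 1.283]
contact_force: [-0.1, -0.9, 0.0]
grip_width: 91.7
finger_force: 0.0
```

```bash
python3 plan.py 470 -329 42 73.5 6
```

```text
t 17.425 pos [ 469.9 -326.8  149.4] yaw 73.53 rot [-3.141 -0.     1.283] grip 91.7
[[-0.0003, 0.0001, 0.0179], [-0.0003, 0.0001, 0.0179], [-0.0003, 0.0001, 0.0179], [-0.0003, 0.0001, 0.0179], [-0.0003, 0.0001, 0.0179], [-0.0003, 0.0001, 0.0179]] twist [0.0, 0.0, 0.0, 0.0, 0.0, 0.0]
```

{"name": "jog_arm", "arguments": {"dp": [[0,0,0.025],[0,0,0.03],[0,0,0.03],[0,0,0.015],[0,0,0.0065],[0,0,0]], "twist": [0.5,0.5,0,0,0,0]}}

```text
time: 18.18
tool_pos: [470.4, -328.7, 43.2]
tcp_rot: [3.141, 0.0, 1.264]
contact_force: [0.0, 1.1, 0.1]
grip_width: 92.0
finger_force: 0.0
```

{"name": "jog_arm", "arguments": {"dp": [[0,0,0],[0,0,0],[0,0,0],[0,0,0],[0,0,0],[0,0,0],[0,0,0]], "twist": [0,0,0,0,0,0,0], "jaw": 0.0}}

```text
time: 19.05
tool_pos: [470.3, -328.3, 43.3]
tcp_rot: [3.141, 0.0, 1.265]
contact_force: [0.3, -0.1, 4.1]
grip_width: 59.8
finger_force: 29.9
```

{"name": "jog_arm", "arguments": {"dp": [[0,0,-0.005],[0,0,-0.015],[0,0,-0.02],[0,0,-0.03],[0,0,0]], "twist": [0,0,0,0,0]}}

```text
time: 19.68
tool_pos: [471.3, -329.3, 115.8]
tcp_rot: [3.137, 0.002, 1.265]
contact_force: [0.0, -0.4, -0.7]
grip_width: 59.7
finger_force: 29.9
```

```bash
python3 - <<'E'
from h import *
bot.capture("side");look("side","slide_box_mid",138,1);look("side","rack_mid",38,1)
c=bot.capture("side")[130:242,215:365]
cv2.imwrite("pics/s7.png",cv2.resize(c,(800,600),interpolation=cv2.INTER_CUBIC))
E
python3 plan.py 393.5 -214 112 -38.5 11
```

```text
side slide_box_mid 0.92 px [280. 172.  24.  25.] [ 467.5 -345.1] [125.   63.8] 71.8 [ 466.5 -348.9]
side rack_mid 0.69 px [275. 206.  46.  15.] [ 461.9 -352. ] [108.   77.3] -18.2 [ 463.1 -353.8]
t 19.875 pos [ 469.6 -327.7  111.9] yaw 72.47 rot [-3.140e+00 -1.000e-03  1.265e+00] grip 59.7
[[0.0078, -0.0097, -0.0], [0.006, -0.0109, -0.0], [0.0039, -0.0118, -0.0], [0.0018, -0.0123, -0.0], [-0.0004, -0.0124, -0.0], [-0.0025, -0.0122, -0.0], [-0.0046, -0.0115, -0.0], [-0.0066, -0.0106, -0.0], [-0.0083, -0.0092, -0.0], [-0.0098, -0.0076, -0.0], [-0.011, -0.0058, -0.0]] twist [10.09, 10.09, 10.09, 10.09, 10.09, 10.09, 10.09, 10.09, 10.09, 10.09, 10.09]
```

View pics/s7.png

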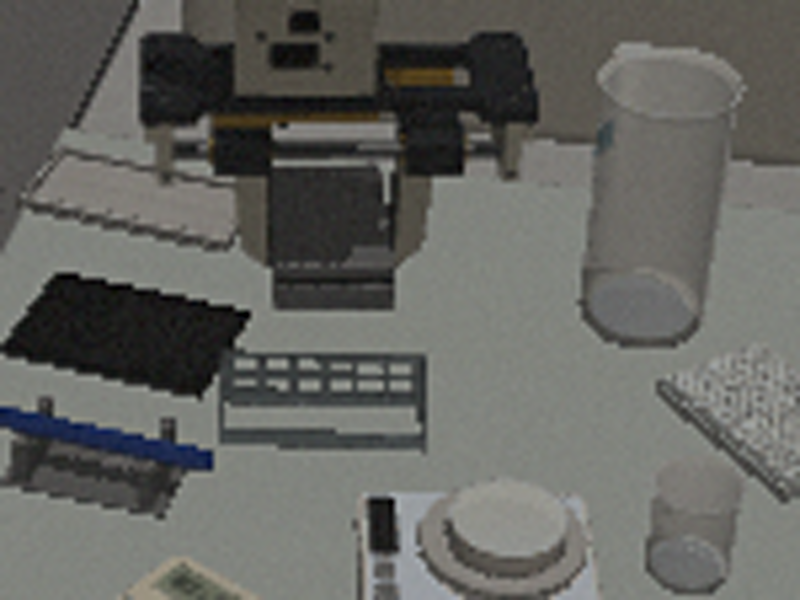

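The box is held clear of the rack. The rack stands unmoved, with its top grid from (220,350) to (428,395).

```bash
python3 plan.py 393.5 -214 112 141.5 8
python3 - <<'E'
from h import *
print("rack side", plane("side",np.array([[222,350],[425,353],[427,397],[222,395]])*112/600+[215,130],38).round(1).tolist())
E
```

```text
t 19.875 pos [ 469.6 -327.7  111.9] yaw 72.47 rot [-3.140e+00 -1.000e-03  1.265e+00] grip 59.7
[[0.0107, -0.0133, -0.0], [0.0126, -0.0116, -0.0], [0.0142, -0.0096, -0.0], [0.0154, -0.0073, -0.0], [0.0164, -0.0049, -0.0], [0.0169, -0.0024, -0.0], [0.0171, 0.0001, -0.0], [0.0169, 0.0027, -0.0]] twist [-8.63, -8.63, -8.63, -8.63, -8.63, -8.63, -8.63, -8.63]
rack side [[425.3, -296.0], [526.7, -332.2], [512.9, -368.0], [412.7, -333.2]]
```

{"name": "jog_arm", "arguments": {"dp": [[0.0107,-0.0133,0],[0.0126,-0.0116,0],[0.0142,-0.0096,0],[0.0154,-0.0073,0],[0.0164,-0.0049,0],[0.0169,-0.0024,0],[0.0171,0.0001,0],[0.0169,0.0027,0],[0,0,0]], "twist": [-8.6,-8.6,-8.6,-8.6,-8.6,-8.6,-8.6,-8.6,0]}}

```text
time: 21.0
tool_pos: [393.5, -213.3, 112.3]
tcp_rot: [-3.142, -0.002, 2.465]
contact_force: [-0.5, 0.4, -0.6]
grip_width: 59.6
finger_force: 29.9
```

{"name": "jog_arm", "arguments": {"dp": [[0,0,0.02],[0,0,0.025],[0,0,0.025],[0,0,0.015],[0,0,0]], "twist": [0,0,0,0,0]}}

```text
time: 21.62
tool_pos: [394.0, -214.3, 26.7]
tcp_rot: [-3.141, -0.003, 2.463]
contact_force: [0.4, 0.1, -0.4]
grip_width: 59.7
finger_force: 29.9
```

```bash
python3 - <<'E'
from h import *
c=bot.capture("side")[150:225,200:300]
cv2.imwrite("pics/s8.png",cv2.resize(c,(800,600),interpolation=cv2.INTER_CUBIC))
E
python3 plan.py 393.5 -214 9 141.5 3
```

```text
t 21.675 pos [ 394.5 -214.6   27.5] yaw 141.13 rot [-3.142e+00 -1.000e-03  2.463e+00] grip 59.5
[[0.0004, -0.0, 0.0062], [0.0004, -0.0, 0.0062], [0.0004, -0.0, 0.0062]] twist [-0.12, -0.12, -0.12]
```

View pics/s8.png

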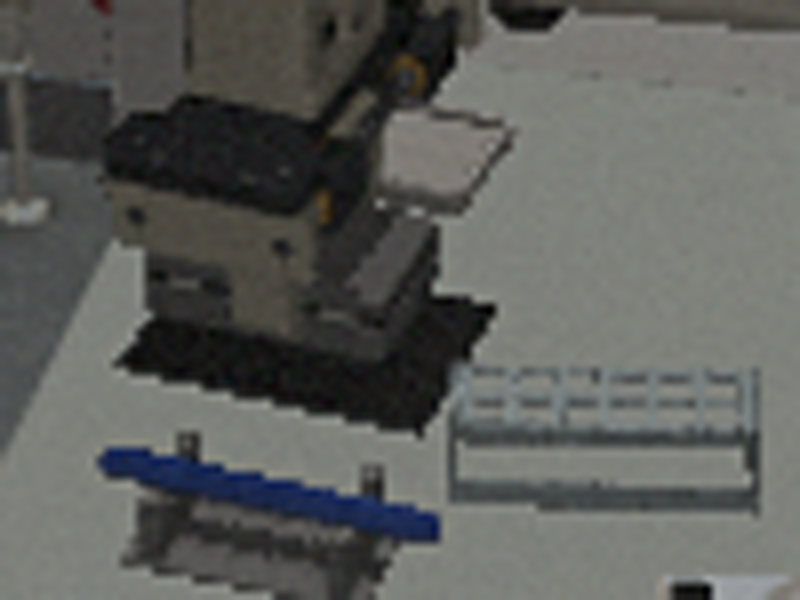

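The box hovers over the mat. Its front edge midpoint is at column 267, against 271 for the mat's front edge, so it is centred and aligned.

{"name": "jog_arm", "arguments": {"dp": [[0,0,0.01],[0,0,0.006],[0,0,0.003],[0,0,0]], "twist": [0,0,0,0]}}

```text
time: 22.18
tool_pos: [394.3, -214.3, 9.7]
tcp_rot: [-3.141, 0.0, 2.466]
contact_force: [-2.9, 1.5, 10.0]
grip_width: 59.3
finger_force: 29.9
```

{"name": "jog_arm", "arguments": {"dp": [[0,0,0],[0,0,0],[0,0,0],[0,0,0]], "twist": [0,0,0,0], "jaw": 0.076}}

```text
time: 22.68
tool_pos: [394.4, -214.3, 8.8]
tcp_rot: [-3.142, -0.0, 2.466]
contact_force: [0.1, -0.5, -0.2]
grip_width: 76.2
finger_force: 0.0
```

{"name": "jog_arm", "arguments": {"dp": [[0,0,-0.01],[0,0,-0.03],[0,0,-0.04],[0,0,-0.04],[0,0,0]], "twist": [0,0,0,0,0]}}

```text
time: 23.3
tool_pos: [395.9, -215.4, 132.2]
tcp_rot: [3.142, 0.007, 2.466]
contact_force: [-0.4, -0.2, -0.4]
grip_width: 76.0
finger_force: 0.0
```

```bash
python3 - <<'E'
from h import *
bot.capture("side");look("side","slide_box_mid",33,1);look("side","rack_mid",38,1)
bot.capture("top");look("top","slide_box_mid",33,1);look("top","rack_mid",38,1)
E
python3 plan.py 469 -329.5 120 159.5 4
```

```text
side slide_box_mid 0.69 px [237. 187.  37.  23.] [ 383.4 -232.5] [102.6  91.3] -37.6 [ 384.  -233.6]
side rack_mid 0.68 px [277. 206.  40.  20.] [ 460.6 -350.8] [107.7  81. ] -21.1 [ 461.7 -347.5]
top rack_mid 0.95 px [259. 183.  34.  45.] [ 467.6 -326.4] [115.4  40.9] -21.2 [ 468.7 -326.9]
t 23.6 pos [ 393.8 -213.9  128. ] yaw 141.27 rot [-3.141e+00 -2.000e-03  2.466e+00] grip 76.1
[[-0.0328, -0.0108, 0.002], [-0.0318, -0.0134, 0.002], [-0.0306, -0.0158, 0.002], [-0.0293, -0.0182, 0.002]] twist [-4.56, -4.56, -4.56, -4.56]
```

{"name": "jog_arm", "arguments": {"dp": [[-0.0328,-0.0108,0],[-0.0318,-0.0134,0],[-0.0306,-0.0158,0],[-0.0293,-0.0182,0],[0,0,0],[0,0,0]], "twist": [-4.5,-4.5,-4.5,-4.5,0,0], "jaw": 0.075}}

```text
time: 24.35
tool_pos: [468.6, -329.2, 127.8]
tcp_rot: [3.141, -0.003, 2.779]
contact_force: [1.0, 0.5, -1.5]
grip_width: 75.0
finger_force: 0.0
```

```bash
python3 plan.py 468.5 -329 14 159.3 5
python3 - <<'E'
from h import *
c=bot.capture("side")[130:242,195:345]
cv2.imwrite("pics/s9.png",cv2.resize(c,(800,600),interpolation=cv2.INTER_CUBIC))
E
```

```text
t 24.35 pos [ 468.6 -329.2  127.8] yaw 159.22 rot [ 3.141e+00 -3.000e-03  2.779e+00] grip 75.0
[[0.0, 0.0, 0.0228], [0.0, 0.0, 0.0228], [0.0, 0.0, 0.0228], [0.0, 0.0, 0.0228], [0.0, 0.0, 0.0228]] twist [-0.02, -0.02, -0.02, -0.02, -0.02]
```

View pics/s9.png

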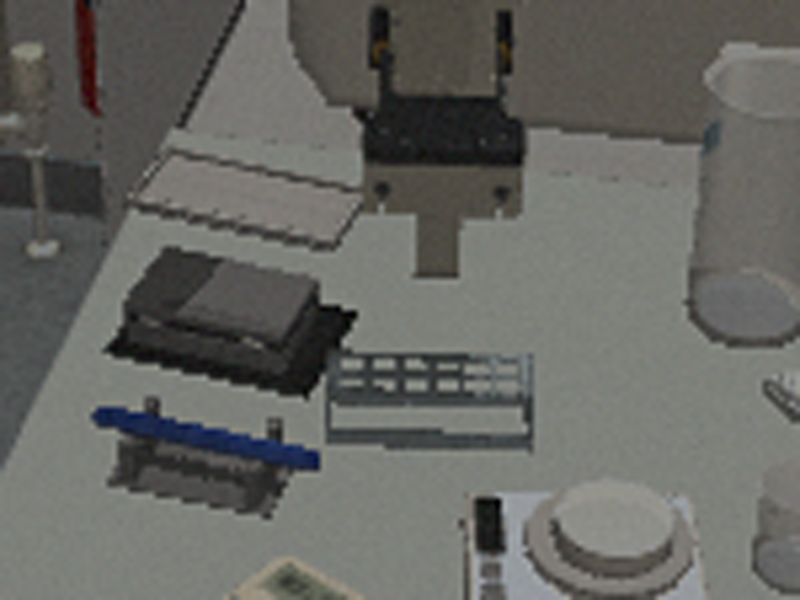

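The box lies centred on the mat (225,300), the marker and dish are in place, and the gripper is over the rack at (430,400). Descending.

{"name": "jog_arm", "arguments": {"dp": [[0,0,0.03],[0,0,0.03],[0,0,0.03],[0,0,0.016],[0,0,0.008],[0,0,0]], "twist": [0,0,0,0,0,0]}}

```text
time: 25.15
tool_pos: [469.5, -330.0, 15.1]
tcp_rot: [-3.141, 0.0, 2.78]
contact_force: [0.5, 1.2, 0.3]
grip_width: 75.0
finger_force: 0.0
```

{"name": "jog_arm", "arguments": {"dp": [[0,0,0],[0,0,0],[0,0,0],[0,0,0],[0,0,0],[0,0,0],[0,0,0]], "twist": [0,0,0,0,0,0,0], "jaw": 0.0}}

```text
time: 26.02
tool_pos: [469.5, -330.0, 15.1]
tcp_rot: [-3.142, 0.0, 2.78]
contact_force: [-0.0, 0.8, 3.0]
grip_width: 36.2
finger_force: 30.0
```

{"name": "jog_arm", "arguments": {"dp": [[0,0,-0.005],[0,0,-0.02],[0,0,-0.03],[0,0,-0.03],[0,0,-0.01],[0,0,0]], "twist": [0,0,0,0,0,0]}}

```text
time: 26.78
tool_pos: [469.5, -330.2, 110.0]
tcp_rot: [-3.141, 0.001, 2.78]
contact_force: [-0.4, -0.3, -1.6]
grip_width: 36.4
finger_force: 30.0
```

```bash
python3 plan.py 441.5 -87 108 139.2 8
python3 - <<'E'
from h import *
bot.capture("side");look("side","rack_mid",130,2)
E
```

```text
t 26.775 pos [ 469.5 -330.2  110. ] yaw 159.26 rot [-3.141e+00  1.000e-03  2.780e+00] grip 36.4
[[0.014, 0.0272, 0.0002], [0.0152, 0.0265, 0.0002], [0.0164, 0.0259, 0.0002], [0.0175, 0.0251, 0.0002], [0.0186, 0.0243, 0.0002], [0.0196, 0.0235, 0.0002], [0.0206, 0.0226, 0.0002], [0.0216, 0.0217, 0.0002]] twist [2.51, 2.51, 2.51, 2.51, 2.51, 2.51, 2.51, 2.51]
side rack_mid 0.86 px [278. 178.  41.  21.] [ 459.3 -354.2] [108.2  86.1] -21.1 [ 454.5 -364.7]
side rack_mid 0.2 px [238. 197.  46.  15.] [ 343.4 -408.7] [113.1  59.5] -6.0 [ 353.2 -409.3]
```

{"name": "jog_arm", "arguments": {"dp": [[0.014,0.0272,0],[0.0152,0.0265,0],[0.0164,0.0259,0],[0.0175,0.0251,0],[0.0186,0.0243,0],[0.0196,0.0235,0],[0.0206,0.0226,0],[0.0216,0.0217,0],[0,0,0],[0,0,0]], "twist": [2.5,2.5,2.5,2.5,2.5,2.5,2.5,2.5,0,0]}}

```text
time: 28.12
tool_pos: [439.2, -86.6, 108.6]
tcp_rot: [-3.139, -0.004, 2.432]
contact_force: [-4.3, -1.9, 0.0]
grip_width: 36.7
finger_force: 30.0
```

{"name": "jog_arm", "arguments": {"dp": [[0,0,0.02],[0,0,0.025],[0,0,0.02],[0,0,0.008],[0,0,0],[0,0,0]], "twist": [0,0,0,0,0,0]}}

```text
time: 28.88
tool_pos: [439.8, -86.9, 36.2]
tcp_rot: [-3.14, -0.003, 2.431]
contact_force: [-3.3, -4.1, -3.2]
grip_width: 36.8
finger_force: 30.0
```

```bash
python3 plan.py 441.5 -87 19 139.2 4
python3 - <<'E'
from h import *
c=bot.capture("side")[130:190,210:290]
cv2.imwrite("pics/s10.png",cv2.resize(c,(800,600),interpolation=cv2.INTER_CUBIC))
E
```

```text
t 28.875 pos [439.8 -86.9  36.2] yaw 139.28 rot [-3.140e+00 -3.000e-03  2.431e+00] grip 36.8
[[-0.0003, 0.0003, 0.0043], [-0.0003, 0.0003, 0.0043], [-0.0003, 0.0003, 0.0043], [-0.0003, 0.0003, 0.0043]] twist [0.02, 0.02, 0.02, 0.02]
```

View pics/s10.png

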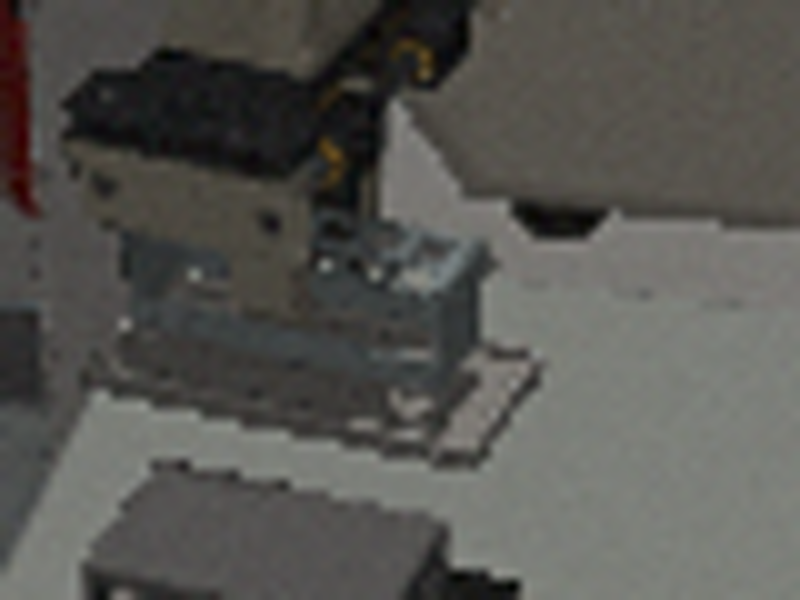

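The rack hovers square over the tray: rack front edge (120,335)–(440,390), tray front (90,385)–(470,460). The 5 N sideways force suggests a light brush against the instrument behind, so I ease 2 mm away from it.

{"name": "jog_arm", "arguments": {"dp": [[0,-0.002,0],[0,0,0.004],[0,0,0]], "twist": [0,0,0]}}

```text
time: 29.3
tool_pos: [440.0, -88.3, 32.7]
tcp_rot: [3.142, -0.0, 2.431]
contact_force: [0.8, -0.3, -0.7]
grip_width: 36.5
finger_force: 30.0
```

{"name": "jog_arm", "arguments": {"dp": [[0,0,0.006],[0,0,0.005],[0,0,0.003],[0,0,0]], "twist": [0,0,0,0]}}

```text
time: 29.8
tool_pos: [439.7, -88.3, 19.0]
tcp_rot: [-3.141, -0.0, 2.431]
contact_force: [-1.9, 0.9, 4.8]
grip_width: 37.3
finger_force: 30.0
```

Run:
```python
from h import *
c=bot.capture("side")[130:190,210:290]
cv2.imwrite("pics/s11.png",cv2.resize(c,(800,600),interpolation=cv2.INTER_CUBIC))
print(bot.get_obs()["contact_force"],bot.get_obs()["tool_pos"])
```

```text
[-1.69884244  0.58532382  4.31935079] [439.75948629 -88.31977677  19.04052408]
```

View pics/s11.png

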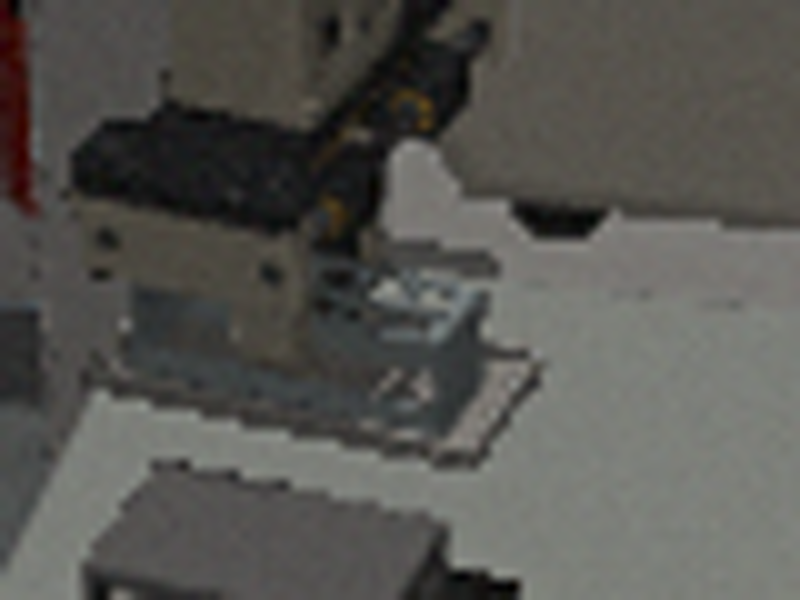

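The rack is down inside the tray, its front edge (120,370)–(460,435) within the rim. Releasing.

{"name": "jog_arm", "arguments": {"dp": [[0,0,0],[0,0,0],[0,0,0],[0,0,0]], "twist": [0,0,0,0], "jaw": 0.056}}

```text
time: 30.35
tool_pos: [439.9, -88.5, 18.8]
tcp_rot: [-3.142, 0.0, 2.431]
contact_force: [-0.8, -0.1, 0.5]
grip_width: 55.9
finger_force: 0.0
```

{"name": "jog_arm", "arguments": {"dp": [[0,0,-0.01],[0,0,-0.03],[0,-0.001,-0.03],[0,-0.005,-0.03],[0,-0.03,-0.03],[0,-0.04,0],[0,-0.04,0],[0,-0.03,0],[0,0,0]], "twist": [0,0,0,0,0,0,0,0,0]}}

```text
time: 31.48
tool_pos: [343.8, -200.1, 149.6]
tcp_rot: [-3.141, 0.001, 2.428]
contact_force: [0.8, 0.4, 0.7]
grip_width: 56.0
finger_force: 0.0
```

Run:
```python
from h import *
bot.capture("side")
look("side","rack_mid",42,1);look("side","tray",7,1)
c=bot.capture("side")[130:280,190:390]
cv2.imwrite("pics/s12.png",cv2.resize(c,(800,600),interpolation=cv2.INTER_CUBIC))
```

```text
side rack_mid 0.85 px [244. 163.  40.  23.] [ 429.8 -118.2] [129.3  85.6] -40.3 [ 431.7 -115.9]
side tray 0.81 px [240. 167.  44.  12.] [ 436.5 -103. ] [147.6  74.6] -25.7 [ 442.4 -105. ]
```

View pics/s12.png

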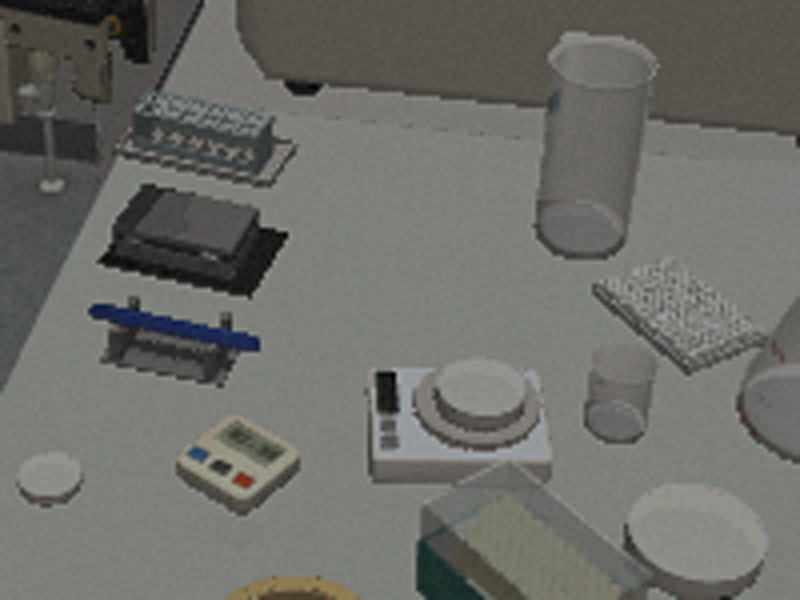

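All four items are in place: rack in the tray (200,135), box on the mat (185,225), marker on the rest (175,328), dish on the pan (482,395). The timer and beaker have not moved.

```bash
python3 -c "
from plant import bot
print(bot.close_job())"
```

```text
the job is handed in; nothing more can be done
None
```

I took the pile apart from the top down and handed the job in at about 32 s: the last picture shows the marker, dish, slide box and rack each in its place, with the timer and small beaker unmoved. The gripper brushed something, probably the tall instrument, at about 5 N before I eased it away, and the hand-in returned no verdict.

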